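# Bring the dropper bottle to the front of the sample carousel and hold it there

## Task

The dropper bottle (the narrow-necked one) is the next to be pouched: slide the carousel's transport lock fully out to its end stop, then turn the carousel until the bottle stands squarely at the front pointer, and keep hold of the carousel's handle so that it cannot turn away while the bottle is taken. The job finishes while you are still gripping the handle with the carousel still; leave the lock out, the bottle and all jars upright in their nests, and everything else on the table where it is.

Things in the scene. Friction and masses are not known exactly. Their poses are not given: they have to be found in the camera images.
- base: Fixed round base of the sample carousel, white, 300 mm wide, 14 mm thick. Origin: on the table, on the turning axis; z up; -x: its front, roughly towards the robot, with a steel landing tray (110 mm wide, to 245 mm from the axis, 24 mm high) and the pointer; +y: the side with the transport lock. A steel deck 290 mm wide, its top 32 mm above the table, turns on it
- pointer (a point): Tip of the fixed steel cone pointer at the front of the base, 45 mm above the table, 137 mm from the turning axis along the base's -x; it points at the axis. A jar is at the front when it stands behind this tip
- carousel: The turning part. Origin: on the axis at table height; z up. Six nests (cups 62 mm wide, rims 44 mm above the table) stand on its deck 98 mm from the axis, 60 degrees apart, one along its -x; jars reach 102 mm, the bottle 136 mm above the table. On the axis a 22 mm steel column carries the handle, a black bar 74 mm long (own x), 15 mm thick (own y), from 140 to 174 mm above the table
- handle_grip (a point): Middle of the grip bar, on the turning axis, 157 mm above the table: the place to grip, across the bar's 15 mm thickness. As found, locked, the carousel's axes are those of the base. With the lock withdrawn it turns endlessly either way with light friction (about 0.04 N m), no spring or detents; the engaged bolt allows only 1 to 2 degrees of play
- lock (a joint): Withdrawal of the lock bolt, m: 0 to 0.003 as found, engaged in a slotted keeper on the deck's rim; 0.028 fully out at its end stop. It slides along the base's +y, away from the axis, against friction of about 2 N, has no spring and stays where it is left; the bolt leaves the keeper at about 0.013
- lock_grip (a point): Middle of the lock's grip, a black block 22 mm wide across the slide (base x), 14 mm along it (base y), from 40 to 68 mm above the table (this point: 56 mm), between two steel guides 24 mm wide with tops 42 mm above the table. It lies 190 mm from the axis along the base's +y with the lock at 0, 218 mm at the end stop
- bottle: The dropper bottle, the only one of its kind: grey plastic, 52 mm wide up to 56 mm, then a sloping shoulder, a neck with a 25 mm white collar and a thin tapering nozzle, 104 mm tall, about 0.12 kg; loose in one of the nests, not the front one at the start. Origin: centre of its underside, z up; its yaw means nothing
- jar0: A grey plastic screw-lid jar, 52 mm diameter, 70 mm tall with a flat white lid 53 mm wide and 17 mm high, about 0.11 kg, standing loose in one of the carousel's nests. Origin: centre of its underside, z up; its yaw means nothing
- jar1: A grey plastic screw-lid jar, 52 mm diameter, 70 mm tall with a flat white lid 53 mm wide and 17 mm high, about 0.11 kg, standing loose in one of the carousel's nests. Origin: centre of its underside, z up; its yaw means nothing
- jar2: A grey plastic screw-lid jar, 52 mm diameter, 70 mm tall with a flat white lid 53 mm wide and 17 mm high, about 0.11 kg, standing loose in one of the carousel's nests. Origin: centre of its underside, z up; its yaw means nothing
- jar3: A grey plastic screw-lid jar, 52 mm diameter, 70 mm tall with a flat white lid 53 mm wide and 17 mm high, about 0.11 kg, standing loose in one of the carousel's nests. Origin: centre of its underside, z up; its yaw means nothing
- jar4: A grey plastic screw-lid jar, 52 mm diameter, 70 mm tall with a flat white lid 53 mm wide and 17 mm high, about 0.11 kg, standing loose in one of the carousel's nests. Origin: centre of its underside, z up; its yaw means nothing
- spare_jar: A like jar (52 mm diameter, 70 mm tall) standing on the table on the carousel's right (base -y) side, to be left alone. Origin: centre of its underside
- tweezers: Steel tweezers 136 mm long, 7 mm high, lying on the table beyond the lock, to be left alone. Origin: middle of their length, at their underside; along x
- pen: Black pen 132 mm long, 11 mm thick, lying on the table beside the far right edge of the carousel, to be left alone. Origin: middle of its length, at its underside; along x
- tape_core: Cardboard tape core, a ring 90 mm wide, 24 mm high, on the right of the table, to be left alone. Origin: centre of its underside
- dish: Steel dish 110 mm wide, 35 mm high, on the right of the table, to be left alone. Origin: centre of its underside
- sprayer: White spray bottle 64 mm in diameter, 186 mm tall, on the left of the table, to be left alone. Origin: centre of its underside
- gauge: Flat grey hand instrument 70 x 110 x 22 mm lying on the left of the table, to be left alone. Origin: centre of its underside
There are look-alikes about, which are no part of the job. What is shaped like the jar0 but turquoise is not meant.

How it is judged:
By the outcome, as a careful person would: the job done as asked, in the order asked, and still so for the second after the job is handed in, while the arm keeps its last pose, push and grip.
It also fails if it takes over 72 s, if anything falls off the work surface, if the arm or the gripper's body presses on something with over 40 N, if the wrist force passes 120 N, or if a joint passes its speed limit or range.

## Robot

A 6-joint arm with a two-finger parallel gripper is mounted at the origin on the work surface. World frame = base frame: x ahead of the robot, y to its left, z up, the work surface at z = 0. Lengths are in m, angles in rad, forces in N, time in s.
With the tool pointing down it reaches from about 0.375 to 0.975 m from the base axis. Payload 3.8 kg.
Tool frame: the origin (TCP) lies midway between the tips of the shut fingers; the grasp point (between the pads) lies 19 mm behind it; x points along the fingers, y is the direction in which the jaws open and shut, and the axes are right-handed (so a half turn about x gives the same grasp; the last joint's range is limited). The gripper opens to 88 mm and grips with 3 to 60 N. Pads are 18 mm wide; open, the fingers measure 123 mm over their backs; the gripper's body (75 mm by 187 mm) begins 45 mm behind the grasp point.
Start: joints at [-1.281, 0.264, 1.604, -0, 1.274, -0.037], TCP at [0.217, -0.639, 0.239] pointing down, gripper open.
Joint ranges: [-2.63, 2.63], [-0.94, 2.18], [0.31, 2.57], [-1.31, 4.45], [0, 2.66], [-2.55, 2.55]. Speed limits (rad/s): [2.57, 2.57, 3.14, 3.14, 3.14, 3.14].

## Interface

Orientations are given as a rotation vector (axis times angle).
In Python, from cell import manip, inverse_kinematics, cams, order gives the robot as it stands. Calls block until the motion is done:
- manip.move_pose(position, orientation): joint-space move of the TCP to a pose.
- manip.move_linear(position, rate=0.15, rot=None): straight line of the TCP; rot=None keeps the orientation; rate is the mean speed in m/s.
- manip.set_joints(angles): joint-space move.
- manip.set_gripper(opening, force=None): finger opening in m; force is the grip in N (None keeps the last); returns when the fingers have stopped.
- manip.dwell(seconds).
- inverse_kinematics(position, orientation): joint angles nearest the present ones, or None.
- manip.state(): the state.
- cams.capture(name): name is "scene" or "top" or "wrist"; returns a dict with "image" (400x640x3 uint8, blue, green, red), "z_map" (400x640 float32, m along the optical axis (not along the pixel's ray), 0 where there is no reading), "intrinsics" (3x3 intrinsics, pixels), "position" and "orientation" of the camera in the world; the wrist camera has in their place "T_tool_cam" (4x4, takes a point from camera to tool coordinates, whose origin is the TCP and whose axes are the tool frame's). Camera axes: x right, y down, z forward; pixel columns grow to the right and rows downward; lengths in m; the calibration is good to about 2 mm. A picture is of the moment at which its call begins: read the wrist's pose just before it.
A pose or a line that the arm cannot do raises manip.IKError and nothing moves.
- order.close_job(): hands the job in, once; it reports no verdict.
The state is a dict: "clock": time; "joint_pos": joint angles; "joint_velocities": joint speeds; "tau": joint torques, N m; "tool_pos": TCP position; "tcp_rot": TCP orientation; "contact_force": force on the tool from outside, world axes, zero at the start; "moment": the same for the moment, N m; "gripper_width": finger opening in m.
Only numpy, scipy, OpenCV 4.12 (cv2) and the standard library are available. Lean on these libraries where they do the work, as an engineer would, in place of code of your own. Each camera call takes 0.05 s, during which the arm holds its last target.

## Working session

There is one attempt and no reset: what is moved stays moved. The work goes in short steps, each a Python script; the robot and the scene stay as the last script left them, time stands still between calls to the robot, and variables do not carry over. Pictures are saved under pics/ and viewed, and the job is handed in when it is done.

```bash
ls; mkdir -p pics
python3 - <<'E'
from cell import manip,cams
import cv2,numpy as np
for n in ["scene","top"]:
    c=cams.capture(n); cv2.imwrite(f"pics/{n}0.png",c["image"]); np.savez(f"{n}0.npz",**c)
    print(n,c["intrinsics"],c["position"],c["orientation"])
s=manip.state();print(s)
E
```

```text
pics
scene [[429.03857732   0.         319.44892142]
 [  0.         429.03857732 200.40655112]
 [  0.           0.           1.        ]] [ 1.14449261 -0.54670144  0.91469877] [-2.11958747 -1.05514252  0.4347839 ]
top [[413.79695924   0.         314.93362791]
 [  0.         413.79695924 205.07874247]
 [  0.           0.           1.        ]] [ 0.37336244 -0.02241676  1.33579001] [-2.18239918  2.15508081 -0.10617371]
{'clock': 0.1, 'joint_pos': array([-1.28088667e+00,  2.64664031e-01,  1.60523247e+00, -1.69904135e-05,
        1.27370757e+00, -3.69011366e-02]), 'joint_velocities': array([ 0.00094144, -0.00143456, -0.00213578,  0.00184657, -0.000363  ,
       -0.00066882]), 'tau': array([-2.06633749e-04, -5.03619719e+01, -3.58071184e+01,  7.30599021e-02,
        2.33023072e-02, -4.48087110e-05]), 'tool_pos': array([ 0.21649946, -0.63865806,  0.23752448]), 'tcp_rot': array([ 2.04509893,  0.33930408, -2.0456584 ]), 'contact_force': array([-0.22705131,  0.0811512 , -0.78041671]), 'moment': array([ 0.05125916, -0.03109555,  0.05255107]), 'gripper_width': 0.08812322241974535}
```

View pics/scene0.png

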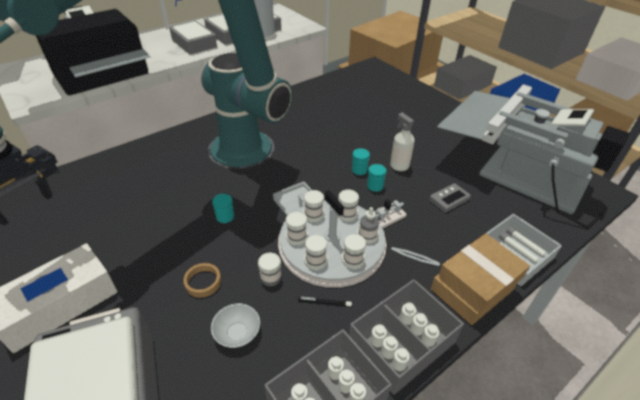

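View pics/top0.png

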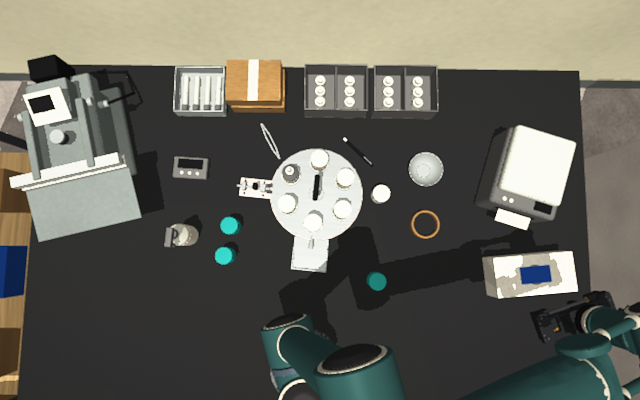

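The top view shows the carousel around (317,195), its tray in front at (310,253), and the lock on the left at (255,188). The bottle candidates are the five flat white lids and the narrow-necked item at about top (291,171) / scene (369,225). The turquoise jars are at top (230,225), (224,255) and (376,281), and the vials in the trays are not on the carousel. I'll choose the one with the neck and check it in a crop.

Run:
```python
import cv2,numpy as np
a=cv2.imread("pics/top0.png")[130:280,230:380]
b=cv2.imread("pics/scene0.png")[170:290,260:420]
a=cv2.resize(a,(600,600),interpolation=cv2.INTER_CUBIC);cv2.imwrite("pics/topc.png",a)
b=cv2.resize(b,(800,600),interpolation=cv2.INTER_CUBIC);cv2.imwrite("pics/scenec.png",b)
```

```text
(no output)
```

View pics/topc.png

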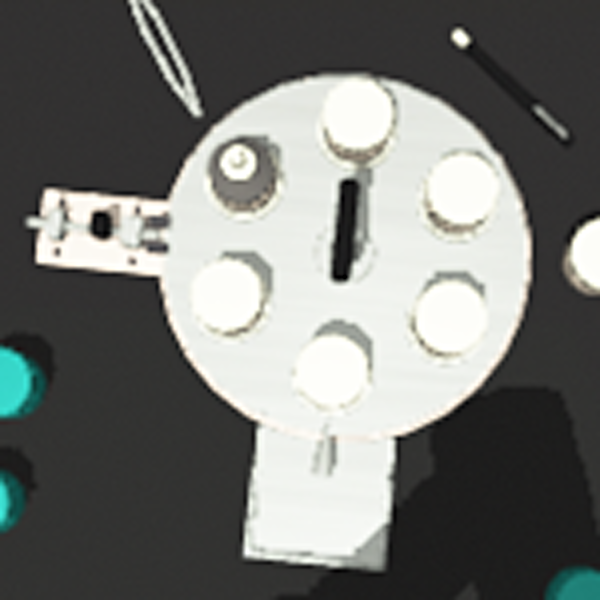

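View pics/scenec.png

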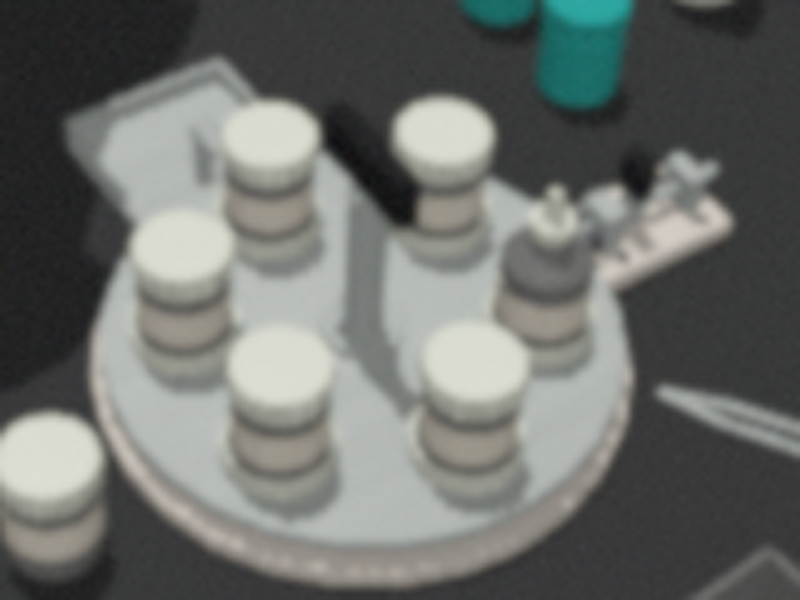

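The crop confirms it. The grey narrow-necked bottle is in the nest between the far nest and the lock, at top pixel (290,172), about +60° in base axes. It needs a +120° turn. Next I'll measure from the depth and colour data.

```bash
cat > h.py <<'E'
import numpy as np,cv2
from scipy.spatial.transform import Rotation as R
def cloud(c,T=None):
    K=np.asarray(c["intrinsics"]);z=np.asarray(c["z_map"])
    v,u=np.mgrid[0:z.shape[0],0:z.shape[1]]
    p=np.stack([(u-K[0,2])/K[0,0]*z,(v-K[1,2])/K[1,1]*z,z],-1)
    if T is None: P=p@R.from_rotvec(c["orientation"]).as_matrix().T+c["position"]
    else: P=p@T[:3,:3].T+T[:3,3]
    P[z<=0]=np.nan
    return P
def ray(c,uv,h,T=None):
    K=np.asarray(c["intrinsics"]);uv=np.atleast_2d(uv).astype(float)
    d=np.c_[(uv[:,0]-K[0,2])/K[0,0],(uv[:,1]-K[1,2])/K[1,1],np.ones(len(uv))]
    if T is None: M=R.from_rotvec(c["orientation"]).as_matrix();o=np.asarray(c["position"])
    else: M=T[:3,:3];o=T[:3,3]
    d=d@M.T
    return o+d*((h-o[2])/d[:,2])[:,None]
def fitcircle(p):
    A=np.c_[2*p,np.ones(len(p))];s=np.linalg.lstsq(A,(p**2).sum(1),rcond=None)[0]
    return s[:2],np.sqrt(s[2]+s[0]**2+s[1]**2)
E
python3 - <<'E'
from h import *
c=dict(np.load("top0.npz"));P=cloud(c);im=c["image"]
g=im.min(2)
roi=np.zeros(g.shape,bool);roi[130:280,230:380]=1
# lids (white, z~102)
m=(roi&(g>170)&(P[...,2]>.085)&(P[...,2]<.12)).astype(np.uint8)
n,l,s,ce=cv2.connectedComponentsWithStats(m)
for i in range(1,n):
    if s[i,4]>40:
        cs=max(cv2.findContours((l==i).astype(np.uint8),0,1)[0],key=len)
        print("lid",ce[i],s[i,4],np.nanmedian(P[l==i],0),ray(c,ce[i],.102)[0])
dk=(im.max(2)<70)&roi&(P[...,2]>.13)&(P[...,2]<.2)
n,l,s,ce=cv2.connectedComponentsWithStats(dk.astype(np.uint8))
for i in range(1,n):
    if s[i,4]>20:
        vu=np.argwhere(l==i);W=ray(c,vu[:,::-1],.174)[:,:2];mu=W.mean(0)
        w,V=np.linalg.eigh(np.cov(W.T));print("handle",mu,ce[i],s[i],V[:,1],np.degrees(np.arctan2(V[1,1],V[0,1])),np.ptp(W@V[:,1]))
# deck z
d=roi&(g>120)&(P[...,2]>.02)&(P[...,2]<.045)
print("deck",np.nanmedian(P[d],0))
# lock block
dk=(im.max(2)<60)&roi&(P[...,2]>.05)&(P[...,2]<.09)
n,l,s,ce=cv2.connectedComponentsWithStats(dk.astype(np.uint8))
for i in range(1,n):
    if s[i,4]>5: print("lock",ce[i],s[i],np.nanmedian(P[l==i],0),ray(c,ce[i],.068)[0])
E
```

```text
lid [318.62393162 158.43162393] 234 [ 0.63974575 -0.02886345  0.10189986] [ 0.63971849 -0.02797712  0.102     ]
lid [289.17073171 170.26829268] 41 [0.60022836 0.0597698  0.1161135 ] [0.60225531 0.06061199 0.102     ]
lid [344.93775934 177.06639004] 241 [ 0.58357203 -0.10815859  0.10166109] [ 0.58354786 -0.10802884  0.102     ]
lid [285.62450593 203.73913043] 253 [0.49989049 0.06874407 0.10172963] [0.50042442 0.0693196  0.102     ]
lid [341.9057377 209.25     ] 244 [ 0.48648823 -0.09979157  0.10175614] [ 0.4859486  -0.09948418  0.102     ]
lid [311.93625498 222.74900398] 251 [ 0.44384322 -0.01042453  0.10168279] [ 0.44438655 -0.01032456  0.102     ]
handle [ 0.54120232 -0.02078199] [315.85321101 187.21100917] [313 175   7  25 109] [-0.99539291  0.09587991] 174.49803394418834 0.06979816846307563
deck [ 0.53837768 -0.01093613  0.03201771]
lock [254.56521739 185.60869565] [253 183   4   6  23] [0.55827393 0.16798443 0.0672837 ] [0.55912597 0.16908951 0.068     ]
```

```bash
cat >> h.py <<'E'
C=np.array([0.542,-0.0193]);YAW=np.radians(-5.1)
def b2w(x,y,z):
    c,s=np.cos(YAW),np.sin(YAW);return np.array([C[0]+c*x-s*y,C[1]+s*x+c*y,z])
def down(ang): # tool y at world angle ang, x down
    x=np.array([0,0,-1.]);y=np.array([np.cos(ang),np.sin(ang),0]);return R.from_matrix(np.c_[x,y,np.cross(x,y)]).as_rotvec()
E
python3 - <<'E'
from h import *
from cell import manip,inverse_kinematics as ik,cams
for k in (0,180):
    q=ik(b2w(0,.190,.2),down(YAW+np.radians(k)));print("lock",k,None if q is None else np.round(q,2))
for k in range(-270,271,30):
    q=ik(b2w(0,0,.2),down(YAW+np.radians(k)));print(k,None if q is None else np.round(q,2))
E
```

```text
lock 0 [ 0.25  0.12  1.85 -0.    1.17  0.34]
lock 180 None
-270 [-0.08  0.04  1.93 -0.    1.17 -1.56]
-240 [-0.08  0.04  1.93 -0.    1.17 -2.09]
-210 None
-180 None
-150 None
-120 [-0.08  0.04  1.93 -0.    1.17  2.1 ]
-90 [-0.08  0.04  1.93 -0.    1.17  1.58]
-60 [-0.08  0.04  1.93 -0.    1.17  1.05]
-30 [-0.08  0.04  1.93 -0.    1.17  0.53]
0 [-0.08  0.04  1.93 -0.    1.17  0.01]
30 [-0.08  0.04  1.93 -0.    1.17 -0.52]
60 [-0.08  0.04  1.93 -0.    1.17 -1.04]
90 [-0.08  0.04  1.93 -0.    1.17 -1.56]
120 [-0.08  0.04  1.93  0.    1.17 -2.09]
150 None
180 None
210 None
240 [-0.08  0.04  1.93 -0.    1.17  2.1 ]
270 [-0.08  0.04  1.93 -0.    1.17  1.58]
```

Run:
```python
from h import *
from cell import manip,cams
manip.move_linear([0.217,-0.639,0.29])
manip.move_pose(b2w(0,.190,.22),down(YAW))
s=manip.state();c=cams.capture("wrist")
np.savez("w1.npz",tp=s["tool_pos"],tr=s["tcp_rot"],**c);cv2.imwrite("pics/w1.png",c["image"])
print(s["clock"],s["tool_pos"],c["T_tool_cam"])
c=cams.capture("top");np.savez("top1.npz",**c)
```

```text
3.675 [0.55923835 0.16920831 0.22007597] [[-4.41522179e-04 -3.20169304e-01  9.47360239e-01 -1.44372026e-01]
 [ 9.99999752e-01 -6.60354196e-04  2.42882186e-04  8.29650899e-04]
 [ 5.47829888e-04  9.47360111e-01  3.20169516e-01 -8.46314436e-02]
 [ 0.00000000e+00  0.00000000e+00  0.00000000e+00  1.00000000e+00]]
```

View pics/w1.png

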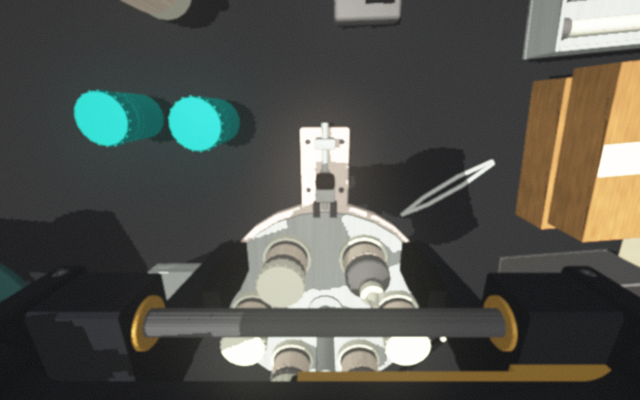

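The wrist view shows the lock's black block at (324,181) between two steel guides that line up along the slide. I'll grip across base x. First I'll refine the block's position and check clearance to the sprayer.

Run:
```python
from h import *
c=dict(np.load("w1.npz"));T=np.eye(4);T[:3,:3]=R.from_rotvec(c["tr"]).as_matrix();T[:3,3]=c["tp"];T=T@c["T_tool_cam"]
P=cloud(c,T);im=c["image"]
def w2b(p):
    d=np.asarray(p)[...,:2]-C;cc,s=np.cos(YAW),np.sin(YAW);return np.stack([d[...,0]*cc+d[...,1]*s,-d[...,0]*s+d[...,1]*cc],-1)
B=w2b(P)
m=np.zeros(im.shape[:2],bool);m[165:205,305:345]=1
t=m&(P[...,2]>.06)&(P[...,2]<.075)
print("blocktop",t.sum(),np.nanmedian(P[t],0),B[t].min(0),B[t].max(0),B[t].mean(0))
g=m|False;g[:]=0;g[115:220,295:355]=1
for lo,hi in((.034,.05),):
    t=g&(P[...,2]>lo)&(P[...,2]<hi)&(B[...,1]>.15);print(t.sum(),B[t].min(0),B[t].max(0))
    h,e=np.histogram(B[t][:,1],np.arange(.14,.27,.008));print(h,e.round(3))
# lids centre check
c=dict(np.load("top0.npz"));P=cloud(c)
t=(P[...,2]>.1)&(P[...,2]<.2);t[:, :150]=0;t[:,210:]=0;t[:200]=0;t[260:]=0
print("sprayer",P[t].min(0),P[t].max(0),w2b(P[t]).min(0),w2b(P[t]).max(0))
cv2.imwrite("pics/w1c.png",cv2.resize(im[110:230,280:370],(600,800)[:2],interpolation=cv2.INTER_CUBIC)[:600])
```

```text
blocktop 238 [0.56115398 0.1724974  0.0656397 ] [-0.00832578  0.18592659] [0.01255765 0.19860362] [0.0020476  0.19263854]
528 [-0.00963429  0.1501256 ] [0.01358737 0.23635348]
[  0   7  33 126  98   0   1  31   0   0  63 166   3   0   0   0] [0.14  0.148 0.156 0.164 0.172 0.18  0.188 0.196 0.204 0.212 0.22  0.228
 0.236 0.244 0.252 0.26  0.268]
sprayer [0.36732542 0.35500144 0.10056854] [0.43534047 0.40757364 0.19076057] [-0.21061237  0.36046425] [-0.14215342  0.41484806]
```

View pics/w1c.png

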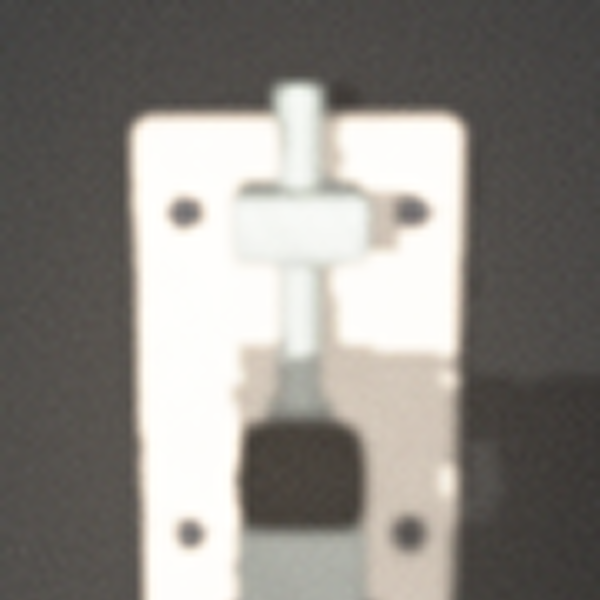

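Run:
```python
from h import *
from cell import manip,cams
manip.set_gripper(.05,18)
manip.move_linear(b2w(.0015,.1915,.10),.15)
manip.move_linear(b2w(.0015,.1915,.047),.05)
s=manip.state();print(s["tool_pos"],s["contact_force"])
manip.set_gripper(.0,18)
s=manip.state();print(s["clock"],s["gripper_width"],s["contact_force"])
c=cams.capture("wrist");cv2.imwrite("pics/w2.png",c["image"])
```

```text
[0.56092835 0.17141651 0.04742166] [ 0.35950654 -0.72726466 -0.55326594]
7.175 0.0215789903498605 [-1.99602997  1.28723015  2.30620293]
```

View pics/w2.png

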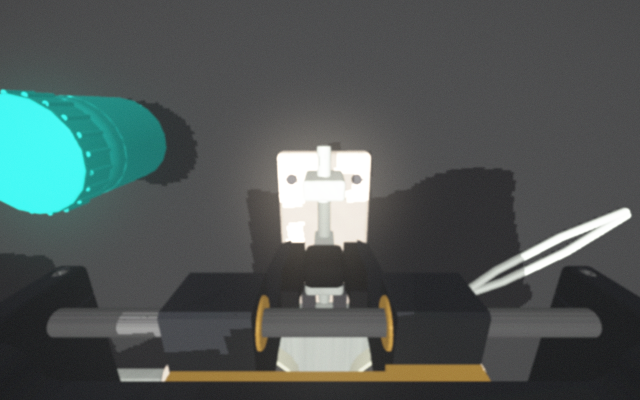

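The block is held at (322,270) and the opening reads 21.6 mm. Now I'll pull it out while watching the force.

Run:
```python
from h import *
from cell import manip,cams
p0=manip.state()["tool_pos"].copy();d=b2w(0,1,0)-b2w(0,0,0);d[2]=0
for k in (8,16,22,24,25,26,27,28,29,30,31,32):
    manip.move_linear(p0+d*k/1000,.03)
    s=manip.state();f=s["contact_force"]@d
    print(k,round((s["tool_pos"]-p0)@d*1e3,1),np.round(s["contact_force"],1),round(f,1))
    if f<-9: break
print(s["clock"],s["gripper_width"])
c=cams.capture("wrist");cv2.imwrite("pics/w3.png",c["image"])
```

```text
8 8.5 [-1.3  0.   1.9] -0.1
16 16.6 [-1.   1.   1.3] 0.9
22 22.4 [-1.1 -0.3  1.6] -0.4
24 24.1 [-1.7  0.2  1.7] -0.0
25 24.9 [-2.1 -0.8  0.9] -1.0
26 25.9 [-1.9 -3.2  0.9] -3.4
27 25.9 [-1.6 -5.4  3.4] -5.5
28 26.0 [-3.1 -8.5  3.3] -8.7
29 26.0 [ -2.3 -12.7   5.3] -12.9
9.9083 0.021758126981291585
```

View pics/w3.png

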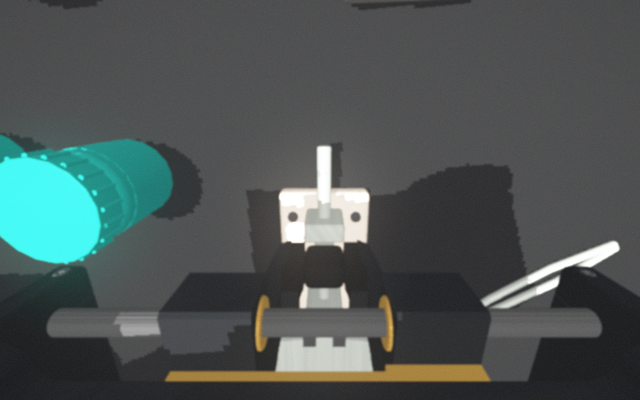

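The block stopped firmly after 26 mm of travel, with the force rising to 13 N, so it is at the end stop. I'll release it and go above the handle.

Run:
```python
from h import *
from cell import manip,cams
manip.set_gripper(.05)
p=manip.state()["tool_pos"]
manip.move_linear([p[0],p[1],.10],.1)
manip.move_linear([p[0],p[1],.29],.25)
manip.move_pose(b2w(0,0,.29),down(YAW-np.pi/2))
s=manip.state();print(s["clock"],s["joint_pos"],s["tool_pos"])
c=cams.capture("wrist");np.savez("w4.npz",tp=s["tool_pos"],tr=s["tcp_rot"],**c);cv2.imwrite("pics/w4.png",c["image"])
c=cams.capture("scene");cv2.imwrite("pics/s4.png",cv2.resize(c["image"][150:300,240:440],(800,600)))
```

```text
13.225 [-8.12108881e-02 -1.54211226e-02  1.82404367e+00  4.14455174e-04
  1.33509713e+00  1.57722275e+00] [ 0.54156093 -0.01895767  0.28871393]
```

View pics/w4.png

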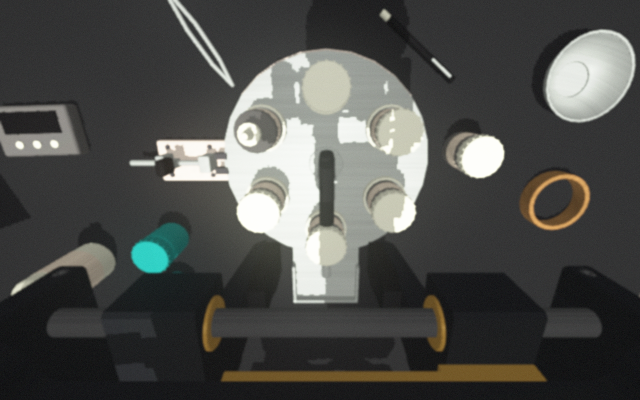

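View pics/s4.png

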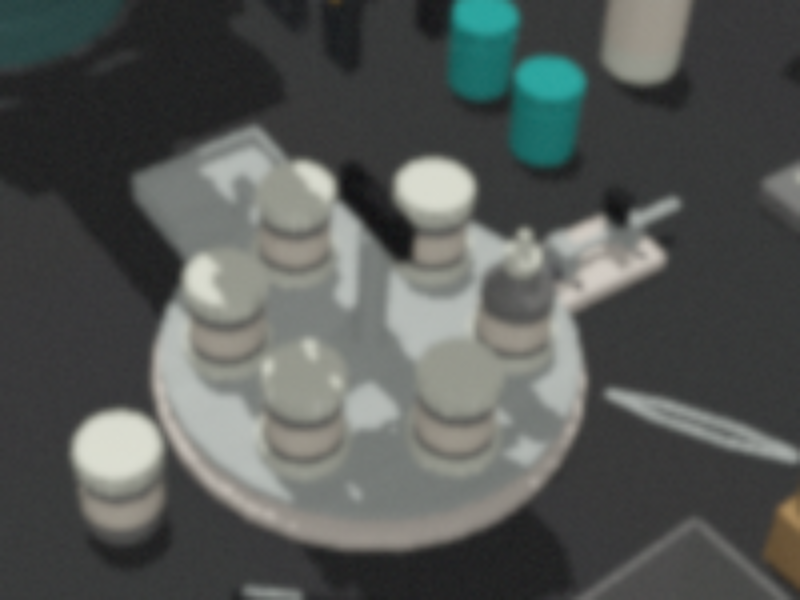

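The wrist view shows the lock block moved out against its outer guide at (165,167), the handle bar at (326,187), and the carousel not turned. I'll check the numbers.

Run:
```python
from h import *
c=dict(np.load("w4.npz"));T=np.eye(4);T[:3,:3]=R.from_rotvec(c["tr"]).as_matrix();T[:3,3]=c["tp"];T=T@c["T_tool_cam"]
P=cloud(c,T);im=c["image"]
def w2b(p):
    d=np.asarray(p)[...,:2]-C;cc,s=np.cos(YAW),np.sin(YAW);return np.stack([d[...,0]*cc+d[...,1]*s,-d[...,0]*s+d[...,1]*cc],-1)
B=w2b(P);r=np.hypot(B[...,0],B[...,1])
top=np.zeros(r.shape,bool);top[:262]=1
t=top&(P[...,2]>.163)&(P[...,2]<.19)&(r<.06);X=B[t];w,V=np.linalg.eigh(np.cov(X.T));v=V[:,1]
print("handle",t.sum(),(X.min(0)+X.max(0))/2,np.ptp(X,0),np.degrees(np.arctan2(v[1],v[0])))
t=(P[...,2]>.06)&(P[...,2]<.075)&(r>.17)&(abs(B[...,0])<.02)&(B[...,1]>0)&(im.max(2)<90);print("lock",t.sum(),B[t].mean(0))
for k in range(6):
    a=np.radians(60*k);ctr=.098*np.array([np.cos(a),np.sin(a)])
    t=top&(P[...,2]>.094)&(P[...,2]<.108)&(np.hypot(*(B-ctr).transpose(2,0,1))<.04)
    if t.sum()>50: h=cv2.minEnclosingCircle((B[t]*1000).astype(np.float32));print(k,t.sum(),np.round(h[0],1),round(h[1],1),np.round(ctr*1e3,1))
# pointer in base frame
t=top&(P[...,2]>.03)&(P[...,2]<.06)&(B[...,0]<-.128)&(B[...,0]>-.175)&(abs(B[...,1])<.03);print("ptr",t.sum(),B[t].mean(0) if t.any() else 0)
m=top&(P[...,2]>.02)&(P[...,2]<.038)&(r<.17)&(B[...,0]>-.12)
cnt=max(cv2.findContours(m.astype(np.uint8),0,1)[0],key=len)[:,0];pb=B[cnt[:,1],cnt[:,0]];rr=np.hypot(*pb.T);pb=pb[(rr>.135)&(rr<.15)];print("deck",fitcircle(pb),len(pb))
```

```text
handle 1089 [ 0.00350246 -0.00096322] [0.07251667 0.0144484 ] 179.9496920713161
lock 167 [0.00319276 0.21520081]
0 2014 [100.7  -0.7] 27.6 [98.  0.]
1 322 [51.5 84.1] 19.0 [49.  84.9]
2 1372 [-46.3  84.2] 27.8 [-49.   84.9]
3 1160 [-94.4  -0.7] 27.7 [-98.   0.]
4 1372 [-46.3 -85.2] 27.9 [-49.  -84.9]
5 1768 [ 51.8 -85.3] 27.6 [ 49.  -84.9]
ptr 0 0
deck (array([0.00359889, 0.00011068]), np.float64(0.14275377394201813)) 478
```

The lock is at 0.215 by two independent cameras with a hard stop felt, so it is out. The two cameras disagree by about 3 mm on the axis; I'll grip in between and use the forces to centre.

Run:
```python
from h import *
from cell import manip,cams
manip.move_linear(b2w(.0014,-.0005,.20),.2)
manip.move_linear(b2w(.0014,-.0005,.139),.06)
s=manip.state();print(s["clock"],s["tool_pos"],s["contact_force"])
manip.set_gripper(0,30)
s=manip.state();print(s["clock"],s["gripper_width"],s["tool_pos"],s["contact_force"],s["moment"])
q=s["joint_pos"].copy()
q[5]-=np.radians(8);manip.set_joints(q)
s=manip.state();print(s["clock"],s["gripper_width"],s["tool_pos"],s["contact_force"],s["moment"],s["joint_pos"][5])
c=cams.capture("top");np.savez("top5.npz",**c);cv2.imwrite("pics/t5.png",cv2.resize(c["image"][130:280,230:380],(600,600),interpolation=2))
c=cams.capture("scene");cv2.imwrite("pics/s5.png",cv2.resize(c["image"][150:300,240:440],(800,600)))
```

```text
15.0917 [ 0.54381809 -0.0199554   0.13953646] [-0.26904885  0.53615172 -0.45559959]
15.7167 0.015220187093865212 [ 0.54367994 -0.02150591  0.14014204] [-2.43182805 -5.93959279  4.80112559] [-0.60947192  0.3303293  -0.03988841]
15.975 0.014807418091901793 [ 0.54363361 -0.02153598  0.1402257 ] [-0.68305406 -1.30248434  2.33375533] [-0.12795377  0.19261226 -0.53189633] 1.440457870063173
```

View pics/s5.png

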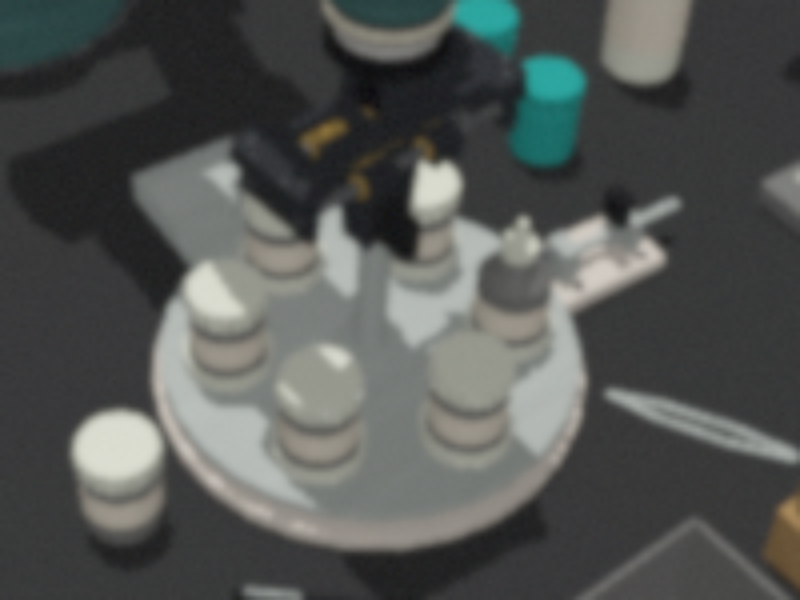

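View pics/t5.png

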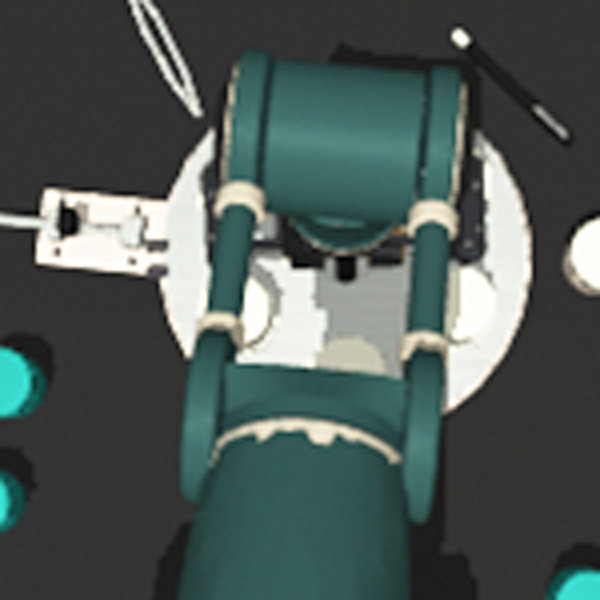

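The carousel turns with the grip and the jars stay upright. The handle self-centred the gripper. I'll continue in small steps, letting the arm follow the handle.

Run:
```python
from h import *
from cell import manip,cams
s=manip.state();j=s["joint_pos"][5];z0=s["tool_pos"][2]
end=j-np.radians(112)
n=0
while j-end>1e-3:
    j=max(end,j-np.radians(6));q=manip.state()["joint_pos"].copy();q[5]=j
    manip.set_joints(q);manip.dwell(.08);n+=1
    s=manip.state()
    if n%3==0 or abs(s["contact_force"]).max()>12: print(n,round(s["clock"],2),np.degrees(j).round(1),s["tool_pos"].round(4),s["contact_force"].round(1),s["moment"].round(2))
    if abs(s["contact_force"]).max()>25: break
manip.dwell(.3);s=manip.state();print(s["joint_pos"],s["gripper_width"],s["clock"])
ax=R.from_rotvec(s["tcp_rot"]).as_matrix();print(np.degrees(np.arctan2(ax[1,1],ax[0,1])),ax[:,0])
c=cams.capture("scene");np.savez("s6.npz",**c);cv2.imwrite("pics/s6.png",cv2.resize(c["image"][150:300,240:440],(800,600)))
c=cams.capture("top");np.savez("top6.npz",**c);cv2.imwrite("pics/t6.png",cv2.resize(c["image"][130:280,230:380],(600,600),interpolation=2))
c=cams.capture("wrist");np.savez("w6.npz",tp=s["tool_pos"],tr=s["tcp_rot"],**c);cv2.imwrite("pics/w6.png",c["image"])
```

```text
3 17.07 64.6 [ 0.5435 -0.0215  0.1403] [-0.8 -0.3  2.4] [0.03 0.21 0.38]
6 18.07 46.6 [ 0.5435 -0.0215  0.1403] [-0.6  0.4  2.7] [0.02 0.12 0.34]
9 19.07 28.6 [ 0.5433 -0.0217  0.1403] [-1.7 -0.1  2.2] [-0.19  0.18  0.39]
12 20.07 10.6 [ 0.5433 -0.0219  0.1404] [-1.2  0.5  1. ] [-0.08  0.1   0.41]
15 21.07 -7.4 [ 0.5434 -0.0219  0.1404] [-0.6 -0.4  2.4] [-0.17  0.04  0.36]
18 22.07 -25.4 [ 0.5437 -0.0222  0.1404] [ 0.2 -2.3  1.7] [-0.23 -0.19  0.34]
[-8.54994648e-02  1.00646636e-01  1.98612986e+00 -1.94445014e-03
  1.05365191e+00 -5.12718712e-01] 0.014976932500386815 22.7083
24.532894741857056 [ 0.00101646 -0.0017835  -0.99999789]
```

View pics/s6.png

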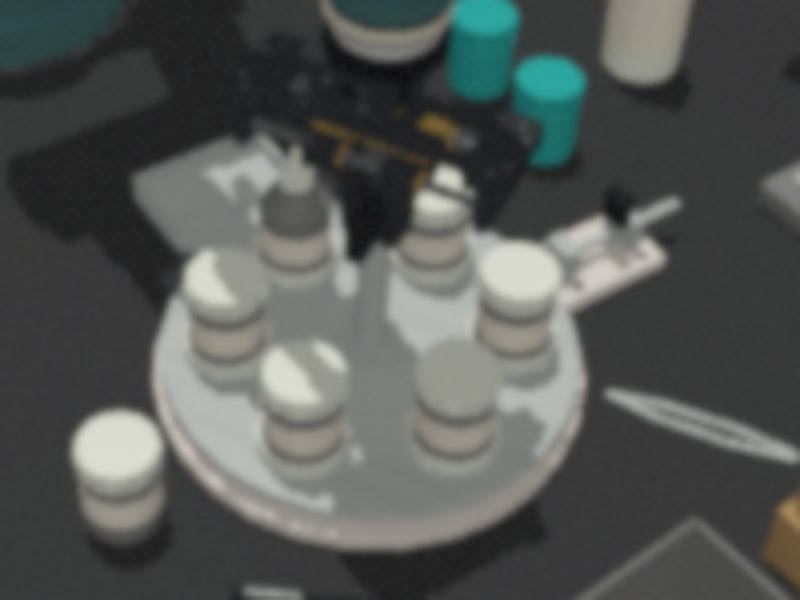

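View pics/t6.png

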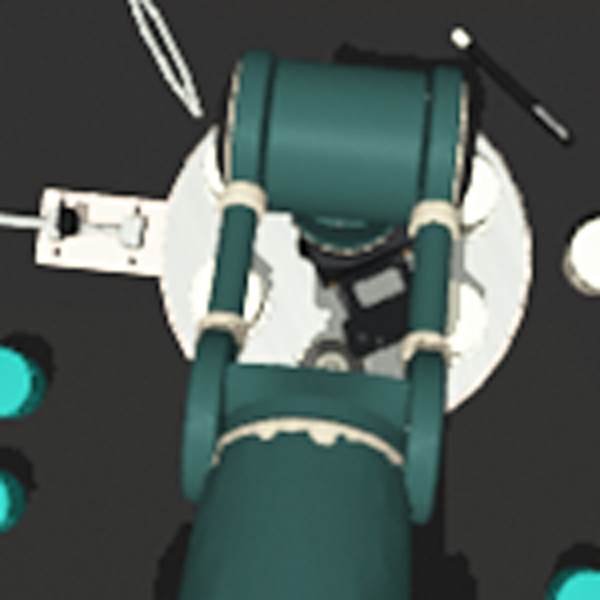

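View pics/w6.png

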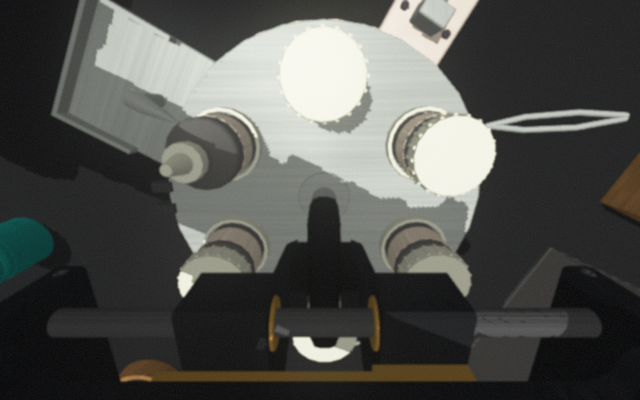

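The scene view shows the bottle (crop 295,190) in the front nest, with every jar upright and the lock out. In the wrist view the bottle is at (200,160) with the pointer cone at (145,105). I'll measure the residual angle.

Run:
```python
from h import *
def w2b(p):
    d=np.asarray(p)[...,:2]-C;cc,s=np.cos(YAW),np.sin(YAW);return np.stack([d[...,0]*cc+d[...,1]*s,-d[...,0]*s+d[...,1]*cc],-1)
def lids(c,T,off,top):
    P=cloud(c,T);B=w2b(P)-off;out=[]
    for k in range(6):
        a=np.radians(60*k);ctr=.098*np.array([np.cos(a),np.sin(a)])
        t=top&(P[...,2]>.094)&(P[...,2]<.108)&(np.hypot(*(B-ctr).transpose(2,0,1))<.036)
        if t.sum()>300: 
            h=cv2.minEnclosingCircle((B[t]*1000).astype(np.float32));x,y=h[0];out.append((k,round(x,1),round(y,1),round(h[1],1),round((np.degrees(np.arctan2(y,x))-60*k+180)%360-180,2)))
    return out,P,B
for f in ("w4","w6"):
    c=dict(np.load(f+".npz"));T=np.eye(4);T[:3,:3]=R.from_rotvec(c["tr"]).as_matrix();T[:3,3]=c["tp"];T=T@c["T_tool_cam"]
    top=np.zeros((400,640),bool);top[:270]=1
    o,P,B=lids(c,T,np.array([.003,-.0005]),top);print(f,*o,sep="\n")
    if f=="w6":
        t=np.zeros((400,640),bool);t[80:130,100:200]=1
        t&=(P[...,2]>.036)&(P[...,2]<.06)&(B[...,0]<-.13);print("ptr",t.sum(),B[t].mean(0),B[t].min(0),B[t].max(0)); 
        X=B[t];w,V=np.linalg.eigh(np.cov(X.T));print(V[:,1])
        cv2.imwrite("pics/w6c.png",cv2.resize(c["image"][60:210,80:280],(800,600),interpolation=2))
```

```text
w4
(0, 97.7, -0.2, 27.6, np.float64(-0.12))
(1, 48.5, 84.6, 19.0, np.float64(0.18))
(2, -49.3, 84.7, 27.8, np.float64(0.21))
(3, -97.8, -0.3, 28.1, np.float64(0.19))
(4, -49.3, -84.7, 27.9, np.float64(-0.18))
(5, 48.8, -84.8, 27.6, np.float64(-0.07))
w6
(0, 90.5, 10.2, 23.3, np.float64(6.45))
(1, 47.9, 84.6, 27.9, np.float64(0.48))
(2, -49.7, 84.5, 27.7, np.float64(0.46))
(3, -98.2, 0.9, 18.7, np.float64(-0.55))
(4, -55.6, -73.6, 24.3, np.float64(-7.04))
ptr 783 [-0.16212572  0.000678  ] [-0.17801912 -0.00718244] [-0.13757199  0.00687924]
[-0.99911846  0.04197982]
```

View pics/w6c.png

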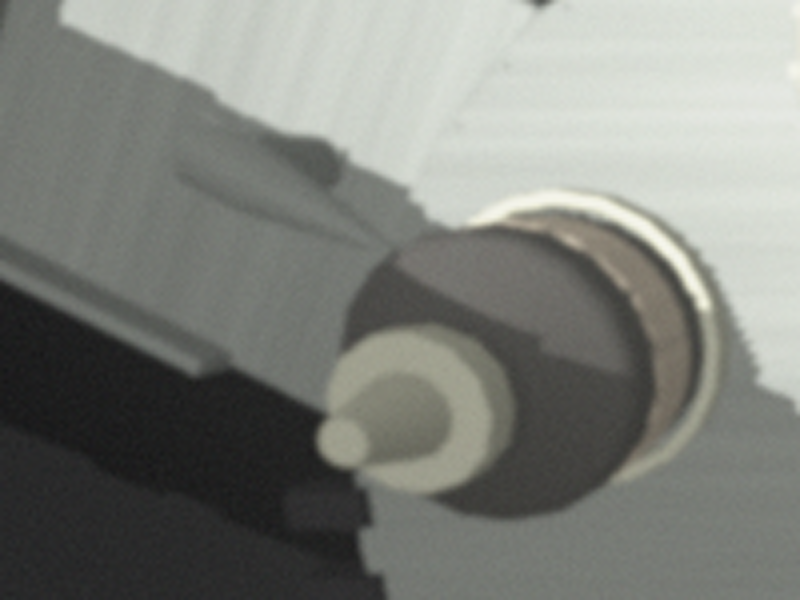

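The residual angle is within about 0.5°. The lid line gives 0.06°, and the bottle sits under 1 mm from the pointer line. I'll do a last stillness check and then hand in.

Run:
```python
from h import *
from cell import manip,cams,order
manip.dwell(.8)
s=manip.state();print(s["clock"],abs(s["joint_velocities"]).max(),s["gripper_width"],s["contact_force"].round(1),s["moment"].round(2),s["joint_pos"][5])
a=np.load("s6.npz")["image"];b=cams.capture("scene")["image"]
print("changed px",(cv2.absdiff(a,b).max(2)>40).sum())
order.close_job()
```

```text
23.6583 0.0008157044805722322 0.014375526098637473 [ 0.2 -1.   0.9] [-0.2  -0.22  0.04] -0.5133615813175665
changed px 0
the job is handed in; nothing more can be done
```

I handed the job in at about 23.7 s, with the dropper bottle at the front pointer, the transport lock out and the gripper still holding the handle.

- **Lock:** I slid it 26 mm to its end stop, where it stopped moving and the force rose to 13 N. The cameras put it at about 215 mm from the axis, against 218 mm nominal. I take that gap as calibration error, because the stop was firm.
- **Carousel:** I turned it about +120°. The wrist camera puts it within about 0.5° of square. The bottle is about 1 mm off the base's front axis and within 1 mm of the measured pointer line.
- **Last check:** The handle was held at about 14.5 mm opening with joint speeds near zero. The scene picture had not changed over the last second, and the last scene picture shows the lock out, the bottle and the jars in view upright. The table items in view had not moved.
- **Disagreements:** The top and wrist cameras differed by about 3 mm on the axis position, so I let the arm follow the handle as it turned, and side forces stayed low. The bottle's own angle read −0.55° while the two clearest jar lids read +0.47°. I put this down to play in the nests and the bottle being partly hidden.

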